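# Hang a pipette on the pipette carousel

## Robot

A 7-joint arm with a two-finger parallel gripper is mounted at the origin on the work surface. World frame = base frame: x ahead of the robot, y to its left, z up, the work surface at z = 0. Lengths are in m, angles in rad, forces in N, time in s.
With the tool pointing down it reaches from about 0.4 to 0.85 m from the base axis. Payload 10.4 kg.
Tool frame: the origin (TCP) lies midway between the tips of the shut fingers; the grasp point (between the pads) lies 19 mm behind it (r.grasp_offset is the distance from the TCP to the grasp point, in m); x points along the fingers, y is the direction in which the jaws open and shut, and the axes are right-handed (so a half turn about x gives the same grasp; the last joint's range is limited). The gripper opens to 87 mm and grips with 3 to 60 N. Pads are 19 mm wide; open, the fingers measure 117 mm over their backs; the gripper's body (75 mm by 190 mm) begins 51 mm behind the grasp point.
Start: joints at [-1.197, 0.332, -0.065, 1.46, 0.022, 1.35, -0.088], TCP at [0.242, 0.576, 0.223] pointing down, gripper open.
Joint ranges: [-2.6, 2.6], [-0.5, 2.12], [-1.47, 1.34], [0.16, 2.42], [-1.27, 4.41], [0.06, 2.06], [-2.6, 2.6]. Speed limits (rad/s): [2.22, 2.22, 2.79, 2.79, 3.14, 3.14, 3.14].

## Interface

Orientations are given as a unit quaternion [x, y, z, w].
In Python, from bench import r, vision, close_job gives the robot as it stands. The module is installed in compiled form; this text tells all that it offers.
- The arm moves only by the shell command python3 -m pendant 'ROWS' [OPENING] [FORCE]. ROWS is text: rows parted by semicolons, each of 6 numbers parted by spaces: the shift along the tool's x, y, z in units of 0.25 m (1.0 is 0.25 m), then the turn, a rotation vector about the tool's x, y, z in units of 1.5 rad (1.0 is 1.5 rad). A call has 1 to 8 rows; each row is the pose to reach, as a shift and turn from the pose commanded when the call began, along the tool's axes at that moment; what a row does not reach only later rows make up. A row lasts 1/10 s, in which the tool goes at most 50 mm and 8.59 degrees, less where a joint would pass 70% of its speed; a pose out of reach is approached as far as the arm can. A call with a number of a shift or a turn outside -1 to 1 is refused whole. A call with a gripper value outside its range is refused whole. OPENING is the gripper command: -1 is shut, 1 is fully open, values between are in proportion, set as the call begins (- or left out, the last holds). The fingers move at their own pace and stop on an object; FORCE is the grip in N (left out, the last holds). Time passes only in rows, so rows that repeat a pose let the fingers close. It gives the time, the measured TCP pose, the force and the opening at its end, in the units of the state.
- r.read_state(): the state, without advancing time (a new reading comes with each control period).
- vision.camera(name): name is "side" or "top" or "wrist"; returns (picture, depth): 480x640x3 uint8, blue, green, red; 480x640 float32, m along the optical axis (not along the pixel's ray), 0 where there is no reading.
- vision.get_calibration(name): a dict with "camera_matrix" (3x3 intrinsics, pixels), "k1" (the pictures are not rectified: a ray, as slopes to the right and down, at radius r is drawn at 1 + k1 r^2 times it, then the intrinsics apply), "rvec" (rotation vector, rad) and "tvec" (3), from world to camera coordinates, as OpenCV has them. Camera axes: x right, y down, z forward; pixel columns grow to the right and rows downward; lengths in m; the calibration is good to about 2 mm. A picture is of the moment at which its call begins: read the wrist's pose just before it. get_calibration takes no time and is no camera call; for the wrist camera it gives the pose at the moment of the call.
- close_job(): hands the job in, once; it reports no verdict.
The state is a dict: "time": time; "joint_positions": joint angles; "joint_vel": joint speeds; "joint_torque": joint torques, N m; "ee_pos": TCP position; "eef_rot": TCP orientation; "ft_force": force on the tool from outside, world axes, zero at the start; "torque": the same for the moment, N m; "width": finger opening in m.
Only numpy, scipy, OpenCV 4.12 (cv2) and the standard library are available. Lean on these libraries where they do the work, as an engineer would, in place of code of your own. Each camera call takes 0.05 s, during which the arm holds its last target. There are 200 camera calls.

## Task

Turn the pipette carousel until its one empty hook stands at the front, over the pointer tongue of the foot; push gently. Then take the pipette out of its bench rest, slide its neck into the empty forked hook and lower it by feel (the hook height is not measured) until the collar beds between the raised ends of the hook; press it down lightly, about 8 N and never hard, let go without dropping it and leave it hanging straight and still, without disturbing the other things on the bench.

Things in the scene. Friction and masses are not known exactly. Their poses are not given: they have to be found in the camera images.
- stand: Foot of the carousel, fixed: dark steel plate 170 x 170 x 14 mm; origin on the bench, on the carousel's vertical axis. Its own -x is the front, where a tongue 26 mm wide with a steel pin reaches out to 133 mm from the axis. On it turns a round table (radius 100 mm, top 27 mm above the bench) with a mast (radius 16 mm) and a grey head (hub radius 24 mm) with four equal hooks 90 degrees apart.
- turntable (a joint): Turn of the carousel (rad), anticlockwise from above; 0 (or 2 pi, the same) when the empty hook is exactly at the front, over the tongue; range -0.7 to 6.98. Turning needs about 0.3 N m (3 to 4 N pushed sideways on a hook); it stays where it is left. The three other hooks hold pipettes like the loose one, fixed in place, reaching 84 mm above the hook seats.
- free_stud (a point): Top of the small steel stud on the round table straight under the seat centre of the empty hook: 85 mm from the axis, 31 mm above the bench; turns with the carousel. The hook above is a level fork opening outwards, tines 10 mm thick, 36 mm wide over both, 62 to 108 mm from the axis, then a flared mouth (43 mm wide) to 120 mm. Gap 17 mm between the tines, closed 9 mm inwards of the seat centre.
- head_axis (a point): Point on the carousel's axis 165 mm above the bench, the lowest the hook seats (tine tops) can be. Their true height is not measured: 165 to 187 mm, different each time. The head is sprung: it yields downwards 0.25 mm per N, at most 12 mm. Lips 5 mm high at 62 to 67.5 and 102.5 to 108 mm from the axis keep a collar on the seat; it must be lowered in between them.
- pipette_grip (a point): Middle of the loose pipette's barrel, to grasp here; z towards its button. White, upright in the rest (this point 168 mm above the bench), 100 to 180 g. Barrel 25 mm across, 32 mm below to 34 above this point; grey button to 46 above; collar 30 mm across, 6 thick, underside 38 below; neck 14 mm across from 38 to 108 below; then 11 mm across to the tip, 158 below.
- rest: Bench rest of the pipette, fixed: white block 60 x 60 x 80 mm with an upright hole 17 mm across and 70 mm deep in its middle; origin at the centre of the underside.
- reagent: Glass jar, loose, 400 g, radius 30 mm, 130 mm tall; origin at the centre of its underside. Leave alone.
- tipbox: Grey tip box 85 x 120 x 55 mm, loose; origin at the centre of its underside. Leave alone.
- beaker: Glass beaker, loose, rim radius 33 mm, 85 mm tall; origin at the centre of its underside. Leave alone.
Things that resemble listed ones, but are neither listed nor needed, are in the scene too. There is more than one size of the part that bears pipette_grip; the job needs the larger.

How it is judged:
On the way, in this order (a step that is already met when the one before it is completed fails the run):
1. the empty hook stands at the front, over the tongue (within about 11 degrees) (x of free_stud in the frame of stand below 0 m and y of free_stud in the frame of stand between -0.0165 and 0.0165 m), for 0.3 s.
2. the pipette, still held, sits upright in the empty hook and is pressed down on it with at least 4 N for 0.2 s (horizontal distance between pipette_grip and free_stud below 0.008 m and angle between pipette_grip's own z axis and vertical below 0.12 rad and height (world z) of pipette_grip above 0.185 m and contact force between pipette and stand above 4 N and contact force between the fingers and pipette above 0.5 N), for 0.2 s.
At the end, for the whole second after the job is handed in: The pipette hangs by its collar on the hook that was empty, within 7 mm of the seat centre and 0.1 rad of upright, let go and still, and that hook still stands at the front over the tongue (within 11 degrees) (all of step 1 and horizontal distance between pipette_grip and free_stud below 0.007 m and angle between pipette_grip's own z axis and vertical below 0.1 rad and height (world z) of pipette_grip above 0.195 m and contact force between pipette and stand above 0.5 N and linear speed of pipette below 0.02 m/s and velocity of joint turntable between -0.05 and 0.05 rad/s); the robot touches nothing.
It fails at once if the pipette bears on the carousel with more than 16 N (contact force between pipette and stand above 16 N).
It fails at once if the robot pushes the carousel with more than 20 N (contact force between any of the fingers, the arm and stand above 20 N).
It fails at once if the pipette is dropped (moves faster than 0.3 m/s with no finger on it) (linear speed of pipette above 0.3 m/s and contact force between the fingers and pipette below 0.02 N).
It fails at once if the jar, the tip box or the beaker is shifted by more than 15 mm (distance of any of reagent, tipbox, beaker from where it was at the start of the episode above 0.015 m).
It also fails if it takes over 72 s, if anything falls off the work surface, if the arm or the gripper's body presses on something with over 40 N, if the wrist force passes 120 N, or if a joint passes its speed limit or range.

## Working session

There is one attempt and no reset: what is moved stays moved. The work goes in short steps, Python scripts to look and compute and a shell command to move; the robot and the scene stay as the last step left them, time stands still between calls to the robot, and variables do not carry over. Pictures are saved under pics/ and viewed, about 8 in all and at most 12, crops included, and the job is handed in when it is done.

```bash
mkdir -p pics
cat > h.py <<'E'
import numpy as np, cv2
from scipy.spatial.transform import Rotation as R
from bench import r, vision
def cal(n):
    c=vision.get_calibration(n); M=np.array(c["camera_matrix"],float); Rm=cv2.Rodrigues(np.array(c["rvec"],float))[0]
    return M,float(c["k1"]),Rm,np.array(c["tvec"],float).ravel()
def ray(n,u,v,C=None):
    M,k,Rm,t=C or cal(n)
    d=np.array([(u-M[0,2])/M[0,0],(v-M[1,2])/M[1,1]]); s=d.copy()
    for _ in range(20): s=d/(1+k*(s@s))
    return -Rm.T@t, Rm.T@np.array([s[0],s[1],1.])
def onz(n,u,v,z,C=None):
    o,d=ray(n,u,v,C); return o+d*(z-o[2])/d[2]
def dep(n,u,v,D,C=None):
    o,d=ray(n,u,v,C); return o+d*D[int(round(v)),int(round(u))]
def proj(n,P,C=None):
    M,k,Rm,t=C or cal(n); p=Rm@np.array(P,float)+t; s=p[:2]/p[2]; s=s*(1+k*s@s); return M[0,0]*s[0]+M[0,2],M[1,1]*s[1]+M[1,2]
def shift(target,s=None):
    "row units from current TCP to world target"
    s=s or r.read_state(); return R.from_quat(s["eef_rot"]).inv().apply(np.array(target)-s["ee_pos"])/.25
E
python3 - <<'E'
from h import *
s=r.read_state(); print(s); print(R.from_quat(s["eef_rot"]).as_matrix().round(3))
for n in("side","top","wrist"):
    C=cal(n); im,D=vision.camera(n); cv2.imwrite(f"pics/{n}0.png",im); np.save(f"{n}0.npy",D); print(n,(-C[2].T@C[3]).round(3),C[2][2].round(2),C[0][0,0],C[1])
E
```

```text
{'time': 0.0, 'joint_positions': array([-1.19658979,  0.332862  , -0.06468795,  1.46096559,  0.02160621,
        1.34986923, -0.08849744]), 'joint_vel': array([-8.58040310e-04, -6.73003266e-05, -1.40287121e-03, -1.68634905e-04,
        5.24926473e-07,  1.01787595e-04,  2.39778276e-04]), 'joint_torque': array([ 8.21116828e-05, -6.23238158e+01,  2.46609282e-02, -3.89910650e+01,
       -6.13791542e-02,  3.93967715e-02,  1.78787632e-04]), 'ee_pos': array([0.2414109 , 0.5760737 , 0.22174848]), 'eef_rot': array([ 0.13887603,  0.69330786, -0.13986157,  0.69316405]), 'ft_force': array([-0.76937707,  0.67197483, -0.64998438]), 'torque': array([0.03938693, 0.00082397, 0.01641938]), 'width': 0.08738143116766182}
[[-0.     0.386  0.922]
 [-0.001  0.922 -0.386]
 [-1.    -0.001  0.   ]]
side [ 0.337 -0.79   0.637] [ 0.19  0.81 -0.55] 461.17691849930185 -0.06574745456548456
top [0.367 0.009 1.04 ] [ 0.16 -0.01 -0.99] 493.0759917601886 0.005497862457903731
wrist [0.17  0.607 0.384] [ 0.26 -0.11 -0.96] 403.25669603282233 -0.07619535203492882
```

View pics/top0.png

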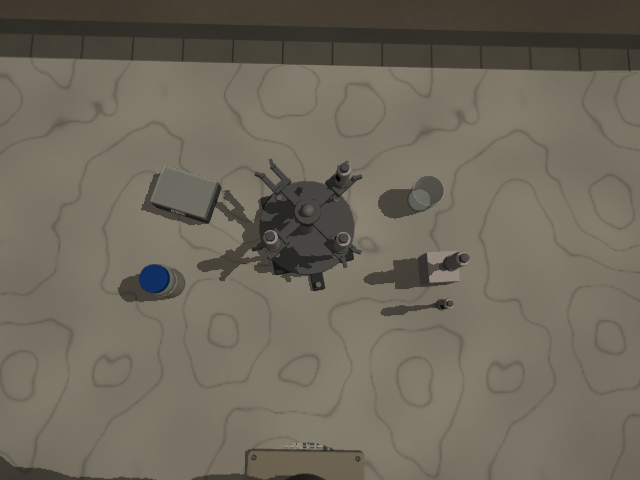

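View pics/side0.png

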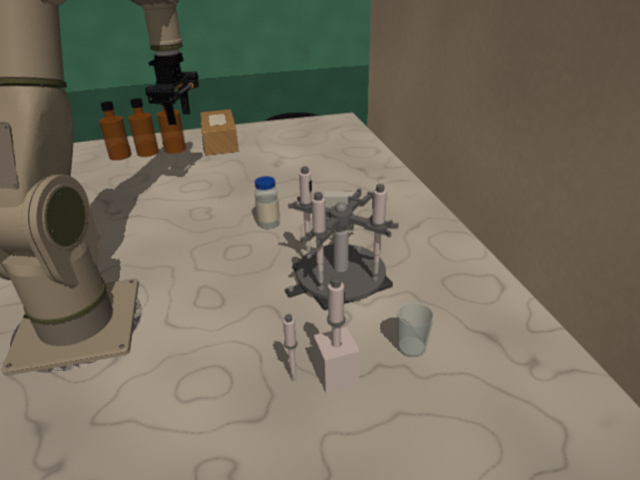

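The top view shows the carousel at about (307,215) with its tongue at (317,282). The empty fork is at (272,175), and hooks with pipettes are at (345,172), (270,238) and (343,240). There are two loose pipettes: a big one in the white rest at (455,260), and a small, thin one standing at (445,304). The one in the white block fits the description. I'll measure, with an enlarged crop to confirm.

Run:
```python
from h import *
D=np.load("top0.npy"); C=cal("top"); M,k,Rm,t=C
im=cv2.imread("pics/top0.png")
v,u=np.mgrid[0:480,0:640]
pts=cv2.undistortPoints(np.stack([u,v],-1).reshape(-1,1,2).astype(np.float64),M,np.array([k,0,0,0,0.])).reshape(-1,2)
P=((np.c_[pts,np.ones(len(pts))]*D.reshape(-1,1))-t)@Rm; P=P.reshape(480,640,3); np.save("P.npy",P)
def comps(lo,hi,box=(230,140,480,320),mn=15):
    m=((P[...,2]>lo)&(P[...,2]<hi)&(D>0)).astype(np.uint8); k=np.zeros_like(m); x0,y0,x1,y1=box; k[y0:y1,x0:x1]=1
    n,l,st,ce=cv2.connectedComponentsWithStats(m*k)
    for i in range(1,n):
        if st[i,4]>=mn: q=P[l==i]; print(lo,ce[i].round(0),st[i,4],"med",np.median(q,0).round(4),"min",q.min(0).round(3),"max",q.max(0).round(3))
comps(.19,.4); comps(.07,.09); comps(.02,.035,mn=300);comps(.13,.187,mn=40); comps(.01,.4,(100,140,230,320),200); comps(.01,.4,(375,170,450,218),100)
# table circle
m=(abs(P[...,2]-.027)<.006)&(D>0); q=P[m]; q=q[(abs(q[:,0]-.48)<.2)&(abs(q[:,1])<.17)]
c=cv2.minEnclosingCircle(q[:,:2].astype(np.float32)); print("table",c)
for uv in((317,285),(272,175),(262,165),(275,163),(307,211)): print(uv,P[uv[1],uv[0]].round(4))
a=cv2.resize(im[150:300,230:380],None,fx=4,fy=4,interpolation=cv2.INTER_CUBIC)
im2=cv2.imread("pics/side0.png"); b=cv2.resize(im2[270:400,270:440],None,fx=1.5,fy=1.5)
o=np.zeros((600,800,3),np.uint8); o[:,:600]=np.clip(a*1.5,0,255); b=cv2.resize(im2[270:400,275:365],(200,289)); o[:289,600:]=b
e=cv2.resize(im[235:315,415:475],(200,267)); o[300:567,600:]=e
cv2.imwrite("pics/crop1.png",o)
```

```text
0.19 [343. 172.] 269 med [ 0.6178 -0.052   0.2384] min [ 0.611 -0.066  0.19 ] max [ 0.636 -0.041  0.255]
0.19 [307. 208.] 27 med [0.5642 0.0071 0.1911] min [0.559 0.    0.19 ] max [0.571 0.012 0.194]
0.19 [271. 239.] 236 med [0.501  0.066  0.2396] min [0.493 0.055 0.19 ] max [0.516 0.079 0.255]
0.19 [342. 241.] 240 med [ 0.5005 -0.0505  0.2388] min [ 0.492 -0.065  0.19 ] max [ 0.516 -0.04   0.253]
0.19 [461. 259.] 185 med [ 0.4788 -0.258   0.2031] min [ 0.468 -0.273  0.19 ] max [ 0.491 -0.249  0.217]
0.07 [428. 189.] 301 med [ 0.6379 -0.2376  0.083 ] min [ 0.601 -0.267  0.07 ] max [ 0.666 -0.202  0.09 ]
0.07 [306. 228.] 24 med [0.551  0.0082 0.079 ] min [ 0.549 -0.006  0.071] max [0.556 0.02  0.089]
0.07 [440. 268.] 741 med [ 0.4728 -0.253   0.0801] min [ 0.448 -0.294  0.07 ] max [ 0.511 -0.229  0.09 ]
0.02 [308. 189.] 490 med [0.647  0.0058 0.0274] min [ 0.622 -0.035  0.02 ] max [0.664 0.048 0.032]
0.02 [276. 214.] 993 med [0.5897 0.0717 0.0274] min [0.534 0.034 0.022] max [0.636 0.107 0.034]
0.02 [338. 215.] 957 med [ 0.5895 -0.0584  0.0274] min [ 0.534 -0.09   0.021] max [ 0.635 -
[... 279 characters left out ...]
.273  0.131] max [ 0.495 -0.247  0.187]
0.13 [448. 303.] 96 med [ 0.4054 -0.2505  0.1432] min [ 0.397 -0.262  0.13 ] max [ 0.415 -0.244  0.154]
0.01 [185. 193.] 2653 med [0.6237 0.2572 0.0551] min [0.572 0.193 0.01 ] max [0.684 0.329 0.061]
0.01 [162. 280.] 1202 med [0.44   0.2753 0.1283] min [0.413 0.257 0.01 ] max [0.472 0.314 0.136]
0.01 [426. 192.] 831 med [ 0.6401 -0.2402  0.059 ] min [ 0.601 -0.267  0.01 ] max [ 0.666 -0.202  0.09 ]
table ((0.5525000691413879, 0.0020346464589238167), 0.11346292495727539)
(317, 285) [ 0.4433 -0.0168  0.0191]
(272, 175) [0.6824 0.0844 0.0011]
(262, 165) [ 7.052e-01  1.071e-01 -7.000e-04]
(275, 163) [0.7087 0.0784 0.0043]
(307, 211) [0.5603 0.0071 0.1912]
```

View pics/crop1.png

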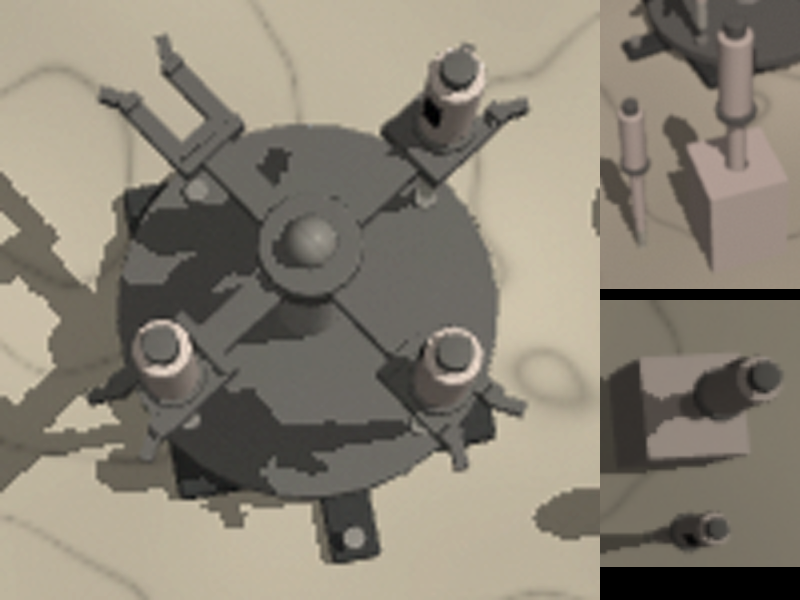

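The crop confirms it. The larger pipette is in the white block. The smaller one to its left in the side view is a decoy. The empty fork points away and to the left, at about 45° in the world frame. The tongue, with its pin at (318.7,284.5) in the full picture, points towards the robot. I'll pin down the angles and then move.

```bash
cat >> h.py <<'E'
def go(target,yaw,s=None):
    "row units: shift, turn to put TCP at target, tool down, tool y at world azimuth yaw deg"
    s=s or r.read_state(); R0=R.from_quat(s["eef_rot"]); y=np.radians(yaw)
    X=np.array([0,0,-1.]);Y=np.array([np.cos(y),np.sin(y),0]); R1=R.from_matrix(np.c_[X,Y,np.cross(X,Y)])
    print("row",shift(target,s).round(3),((R0.inv()*R1).as_rotvec()/1.5).round(3))
E
python3 - <<'E'
from h import *
P=np.load("P.npy")
def clicks(n):
    return
A=np.array([.5615,.0078])
pin=onz("top",318.7,284.5,.02)[:2]; d=pin-A; print("pin",pin,np.hypot(*d),np.degrees(np.arctan2(d[1],d[0]))%360)
t=[onz("top",255,173.7,.17),onz("top",270.7,160.5,.17)]; m=(t[0]+t[1])[:2]/2-A; print(t,np.hypot(*m),np.degrees(np.arctan2(m[1],m[0])))
for uv in((318.5-9,217-7),): pass
print("hub",onz("top",307.5,210.2,.19))
go([.63,.078,.27],-45)
go([.45,.3,.27],0)
E
```

```text
pin [ 0.4443709 -0.0202632] 0.12044405297536938 193.47362766961294
[array([0.63284863, 0.10314989, 0.17      ]), array([0.65852135, 0.07529561, 0.17      ])] 0.11711864444544347 44.04442755480455
hub [0.56204137 0.00622988 0.19      ]
row [-0.191 -1.238  2.204] [1.306e+00 1.000e-03 0.000e+00]
row [-0.191 -0.697  1.196] [0.783 0.    0.001]
```

```bash
python3 -m pendant '-0.19 0 0.1 0.1 0 0;-0.19 -0.58 0.99 0.78 0 0;-0.19 -0.58 0.99 0.78 0 0;-0.19 -0.58 0.99 0.78 0 0;-0.19 -0.58 0.99 0.78 0 0;-0.19 -0.58 0.99 0.78 0 0;-0.19 -0.58 0.99 0.78 0 0;-0.19 -0.58 0.99 0.78 0 0' 0.38
python3 -c "
from h import *
go([.63,.078,.26],-45)"
```

```text
time: 0.95
ee_pos: [0.4162, 0.3436, 0.2703]
eef_rot: [0.502, 0.498, -0.502, 0.498]
ft_force: [-0.4, 0.7, 0.2]
width: 0.0601
row [0.042 0.864 1.055] [ 0.518  0.    -0.001]
```

```bash
python3 -m pendant '0 .84 1 .51 0 0;0 .84 1 .51 0 0;0 .84 1 .51 0 0;0 .84 1 .51 0 0;0 .84 1 .51 0 0;0 .84 1 .51 0 0;0 .84 1 .51 0 0;0 .84 1 .51 0 0'
python3 - <<'E'
from h import *
go([.63,.078,.26],-45)
C=cal("wrist"); im,D=vision.camera("wrist"); cv2.imwrite("pics/w1.png",im); np.save("w1.npy",D)
print(-C[2].T@C[3])
E
```

```text
time: 1.75
ee_pos: [0.6263, 0.0929, 0.2693]
eef_rot: [-0.65, -0.276, 0.651, -0.277]
ft_force: [0.3, -1.6, 0.2]
width: 0.0601
row [0.037 0.052 0.033] [ 0.012  0.001 -0.001]
[0.67951609 0.14949569 0.43177538]
```

View pics/w1.png

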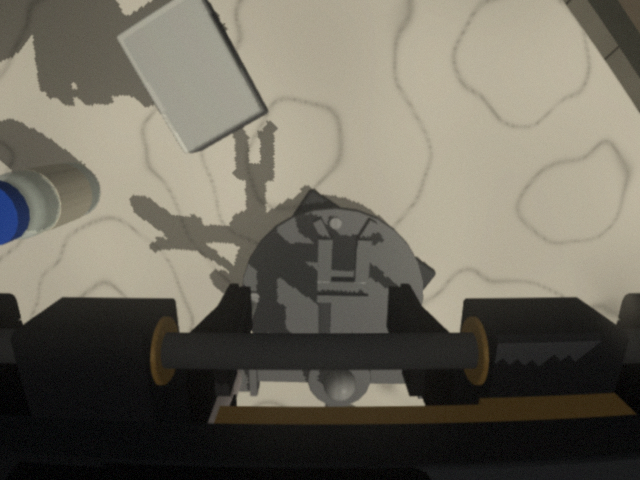

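The wrist view shows the fork between the finger tips, with its tines at about (325,265) and (362,265) and the stud at (335,224). The depth reading gives the seat height and angle.

Run:
```python
from h import *
D=np.load("w1.npy"); C=cal("wrist")
def pt(u,v): return dep("wrist",u,v,D,C)
for u,v in((325,265),(362,265),(325,250),(362,250),(343,290),(335,224),(340,385)): print((u,v),pt(u,v).round(4))
q=np.array([pt(u,v) for u in range(300,392) for v in range(205,330)]); a=q[(q[:,2]>.15)&(q[:,2]<.19)]
A=np.array([.5618,.0073]); d=a[:,:2]-A; rr=np.hypot(*d.T); an=np.degrees(np.arctan2(d[:,1],d[:,0]))
for lo,hi in((.062,.068),(.07,.08),(.08,.09),(.09,.1),(.102,.108),(.11,.12)):
    m=(rr>lo)&(rr<hi)&(a[:,2]>.155)
    if m.sum(): print(lo,m.sum(),an[m].min().round(1),an[m].max().round(1),np.percentile(a[m,2],[20,50,80]).round(4))
print("max r",rr.max())
```

```text
(325, 265) [0.6159 0.0811 0.167 ]
(362, 265) [0.6345 0.0632 0.167 ]
(325, 250) [0.6236 0.0892 0.1678]
(362, 250) [0.642  0.0715 0.1675]
(343, 290) [0.6123 0.0587 0.1674]
(335, 224) [0.6219 0.0698 0.0315]
(340, 385) [0.5672 0.0149 0.1905]
0.062 177 30.6 60.1 [0.1714 0.1721 0.1728]
0.07 876 31.2 60.7 [0.1666 0.1675 0.1686]
0.08 377 33.1 58.3 [0.1668 0.1674 0.168 ]
0.09 402 34.1 57.0 [0.1668 0.1674 0.1679]
0.102 189 35.6 55.3 [0.1672 0.169  0.1726]
0.11 429 35.6 55.3 [0.1663 0.1675 0.1691]
max r 0.12460996042455194
```

```bash
python3 -m pendant '0.04 .06 .035 0 0 0;.04 .06 .035 0 0 0;.04 .06 .035 0 0 0;.04 .06 .035 0 0 0'
python3 -c "
from h import *
go([.6282,.0753,.148],-44.3)"
```

```text
time: 2.2
ee_pos: [0.6293, 0.0829, 0.2605]
eef_rot: [0.65, 0.279, -0.649, 0.279]
ft_force: [-0.3, 0.6, 1.1]
width: 0.0601
row [0.45  0.018 0.025] [ 0.009 -0.001  0.   ]
```

```bash
python3 -m pendant '.02 .018 .025 .009 0 0;.1 .018 .025 .009 0 0;.2 .018 .025 .009 0 0;.3 .018 .025 .009 0 0;.4 .018 .025 .009 0 0;.45 .018 .025 .009 0 0;.45 .018 .025 .009 0 0;.45 .018 .025 .009 0 0'
python3 -c "
from h import *
go([.6282,.0753,.148],-44.3)"; python3 -m pendant '0 0 0 0 0 0;0 0 0 0 0 0' 0.15
```

```text
time: 3.0
ee_pos: [0.629, 0.0736, 0.1485]
eef_rot: [0.652, 0.274, -0.651, 0.274]
ft_force: [0.1, -0.0, 1.4]
width: 0.0597
row [ 0.002 -0.007 -0.003] [-0.001 -0.001 -0.   ]
time: 3.2
ee_pos: [0.6292, 0.0736, 0.1488]
eef_rot: [0.652, 0.274, -0.651, 0.274]
ft_force: [-0.3, -0.3, -0.6]
width: 0.0528
```

```bash
python3 -m pendant '0 -.0133 0 -.0233 0 0;0 -.0265 .0009 -.0465 0 0;0 -.0397 .0021 -.0698 0 0;0 -.0529 .0037 -.0931 0 0;0 -.079 .0083 -.1396 0 0;0 -.1047 .0147 -.1862 0 0;0 -.13 .0229 -.2327 0 0;0 -.1546 .0329 -.2793 0 0'
```

```text
time: 4.0
ee_pos: [0.5951, 0.0948, 0.1478]
eef_rot: [0.58, 0.405, -0.579, 0.405]
ft_force: [2.2, -2.1, -0.1]
width: 0.0502
```

```bash
python3 -m pendant '0 -.0265 .0009 -.0465 0 0;0 -.0529 .0037 -.0931 0 0;0 -.079 .0083 -.1396 0 0;0 -.1047 .0147 -.1862 0 0;0 -.13 .0229 -.2327 0 0;0 -.1546 .0329 -.2793 0 0;0 -.1784 .0445 -.3258 0 0;0 -.2014 .0577 -.3723 0 0'
```

```text
time: 4.8
ee_pos: [0.5429, 0.0987, 0.1478]
eef_rot: [0.446, 0.549, -0.445, 0.549]
ft_force: [2.8, -1.8, 0.2]
width: 0.0503
```

```bash
python3 -m pendant '0 -.0265 .0009 -.0465 0 0;0 -.0529 .0037 -.0931 0 0;0 -.079 .0083 -.1396 0 0;0 -.1047 .0147 -.1862 0 0;0 -.13 .0229 -.2327 0 0;0 -.1546 .0329 -.2793 0 0;0 -.1784 .0445 -.3258 0 0;0 -.2014 .0577 -.3723 0 0'; python3 -c "
from h import *
p=r.read_state();d=p['ee_pos'][:2]-[.5618,.0073];print(np.hypot(*d),np.degrees(np.arctan2(d[1],d[0])),p['joint_positions'])"
```

```text
time: 5.6
ee_pos: [0.4966, 0.0748, 0.1479]
eef_rot: [0.277, 0.65, -0.276, 0.651]
ft_force: [4.2, 0.6, -0.4]
width: 0.05
0.09386084189136884 133.9825875801345 [-0.49461923  0.11449972  0.27233284  1.89192032 -0.03417898  1.13811765
  0.55661758]
```

```bash
python3 -m pendant '0 -.0265 .0009 -.0465 0 0;0 -.0529 .0037 -.0931 0 0;0 -.079 .0083 -.1396 0 0;0 -.1047 .0147 -.1862 0 0;0 -.13 .0229 -.2327 0 0;0 -.1546 .0329 -.2793 0 0;0 -.1784 .0445 -.3258 0 0;0 -.2014 .0577 -.3723 0 0'
```

```text
time: 6.4
ee_pos: [0.4702, 0.0301, 0.1479]
eef_rot: [0.087, 0.701, -0.086, 0.702]
ft_force: [1.8, 2.0, -0.5]
width: 0.05
```

```bash
python3 -m pendant '0 -.0265 .0009 -.0465 0 0;0 -.0529 .0037 -.0931 0 0;0 -.079 .0083 -.1396 0 0;0 -.1047 .0147 -.1862 0 0;0 -.13 .0229 -.2327 0 0;0 -.1546 .0329 -.2793 0 0;0 -.1667 .0385 -.3025 0 0;0 -.1784 .0445 -.3258 0 0'
python3 - <<'E'
from h import *
p=r.read_state();d=p['ee_pos'][:2]-[.5618,.0073];print(np.hypot(*d),np.degrees(np.arctan2(d[1],d[0])),p['joint_positions'])
C=cal("wrist"); im,D=vision.camera("wrist"); cv2.imwrite("pics/w2.png",im); np.save("w2.npy",D)
E
```

```text
time: 7.2
ee_pos: [0.4697, -0.0156, 0.1477]
eef_rot: [-0.085, 0.702, 0.086, 0.702]
ft_force: [1.5, 3.1, 1.1]
width: 0.0497
0.09493241908507458 -166.03133028655796 [-0.37003171  0.0402306   0.31597118  1.9690391  -0.01528095  1.1339518
  1.76465263]
```

View pics/w2.png

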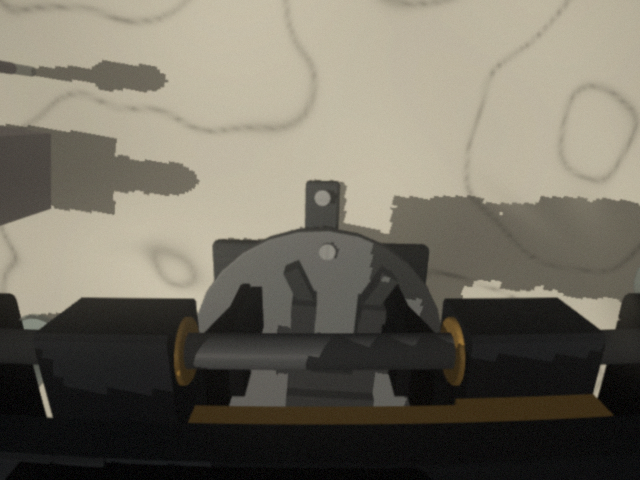

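The tongue pin is at (322,198), the stud at (328,251), and the fork mouth is between (292,268) and (382,275). Next I compute the pin and stud azimuths about the axis.

Run:
```python
from h import *
D=np.load("w2.npy"); C=cal("wrist")
A=np.array([.5618,.0073])
for u,v in((322,198),(328,251)):
    p=dep("wrist",u,v,D,C); d=p[:2]-A; print(p.round(4),np.hypot(*d).round(4),np.degrees(np.arctan2(d[1],d[0])).round(1)%360)
# plate front edge orientation
for u,v in((216,243),(427,247),(309,183),(341,183)): print(dep("wrist",u,v,D,C).round(4))
q=np.array([dep("wrist",u,v,D,C) for u in range(270,410) for v in range(255,325)]); a=q[(q[:,2]>.155)&(q[:,2]<.18)]
d=a[:,:2]-A; rr=np.hypot(*d.T); an=np.degrees(np.arctan2(d[:,1],d[:,0]))%360
for lo,hi in((.08,.09),(.09,.1),(.102,.108),(.11,.12)):
    m=(rr>lo)&(rr<hi)
    if m.sum(): print(lo,m.sum(),an[m].min().round(1),an[m].max().round(1),np.percentile(a[m,2],[20,50,80]).round(4))
```

```text
[ 0.4442 -0.0194  0.0185] 0.1206 192.8
[ 0.4786 -0.0065  0.0316] 0.0843 189.4
[ 0.499  -0.0902  0.0126]
[0.4656 0.0737 0.    ]
[ 0.4371 -0.0312  0.0095]
[ 4.326e-01 -7.100e-03 -2.000e-04]
0.09 226 179.6 200.4 [0.1664 0.167  0.1677]
0.102 1133 179.5 199.8 [0.1679 0.1718 0.1725]
0.11 1508 176.0 200.5 [0.1621 0.1668 0.1677]
```

The hook stands about 3° short, so I nudge it, back off to the middle and rise.

```bash
python3 -m pendant '0 -.01 0 -.017 0 0;0 -.02 0 -.035 0 0;0 -.02 0 -.035 0 0;0 -.01 0 -.02 0 0;0 .005 0 0 0 0;0 .005 0 0 0 0' && python3 -m pendant '-.05 0 0 0 0 0;-.2 0 0 0 0 0;-.35 0 0 0 0 0;-.5 0 0 0 0 0;-.5 0 -.2 0 0 0;-.5 0 -.2 0 0 0;-.5 0 -.2 0 0 0' 1
python3 - <<'E'
from h import *
C=cal("wrist"); im,D=vision.camera("wrist"); cv2.imwrite("pics/w3.png",im); np.save("w3.npy",D)
A=np.array([.5618,.0073])
v,u=np.mgrid[0:480,0:640]; M,k,Rm,t=C
s=cv2.undistortPoints(np.stack([u,v],-1).reshape(-1,1,2).astype(float),M,np.array([k,0,0,0,0.])).reshape(-1,2)
P=(np.c_[s,np.ones(len(s))]*D.reshape(-1,1)-t)@Rm
g=cv2.cvtColor(im,cv2.COLOR_BGR2GRAY).ravel()
d=P[:,:2]-A; rr=np.hypot(*d.T); an=np.degrees(np.arctan2(d[:,1],d[:,0]))%360
m=(rr>.078)&(rr<.093)&(an>175)&(an<205)&(P[:,2]>.0295)&(P[:,2]<.04); q=P[m][:,:2]; print("stud",m.sum(),q.mean(0),an[m].mean(),rr[m].mean())
m=(rr>.11)&(rr<.13)&(an>180)&(an<205)&(P[:,2]>.0165)&(P[:,2]<.03); print("pin",m.sum(),an[m].mean(),rr[m].mean(),np.median(P[m,2]))
for lo,hi in((.07,.085),(.085,.1),(.11,.12)):
    m=(rr>lo)&(rr<hi)&(P[:,2]>.155)&(P[:,2]<.18)&(an>165)&(an<220)
    if m.sum(): print(lo,m.sum(),an[m].min(),an[m].max(),np.median(P[m,2]))
# loose pipette from top depth: rest top face and pipette button
T=np.load("P.npy").reshape(-1,3); b=T[(abs(T[:,2]-.08)<.004)&(abs(T[:,0]-.48)<.06)&(abs(T[:,1]+.255)<.06)]
print("rest rect",cv2.minAreaRect((b[:,:2]*1000).astype(np.float32)))
go([.482,-.255,.28],102)
E
```

```text
time: 7.85
ee_pos: [0.469, -0.0149, 0.1474]
eef_rot: [-0.083, 0.702, 0.083, 0.702]
ft_force: [0.3, -0.0, 0.3]
width: 0.0499
time: 8.55
ee_pos: [0.4204, -0.0276, 0.2736]
eef_rot: [-0.083, 0.701, 0.084, 0.703]
ft_force: [0.1, 0.4, -0.0]
width: 0.0861
stud 101 [ 0.48016841 -0.01098935] 192.60912198884762 0.08373650576368602
pin 97 192.26277050706042 0.12040664779622848 0.01843611993293363
0.07 506 179.2492869603635 206.06781623370577 0.16692343058493508
0.085 482 180.5447874484939 204.5342576625198 0.16731369278429792
0.11 361 182.03016414456044 203.37030539502436 0.16686474530208972
rest rect ((480.4604797363281, -261.4375), (60.27647399902344, 61.270992279052734), 4.234512805938721)
row [-0.028 -0.943  0.023] [ 0.019  0.001 -0.   ]
```

The hook is aligned: stud at 192.6°, pin at 192.3°. The seat is at about z = 0.167 and the rest centre at (0.480, -0.261). Now to the pipette.

```bash
python3 -m pendant '-.03 -.94 .05 .02 0 0;-.03 -.94 .05 .02 0 0;-.03 -.94 .05 .02 0 0;-.03 -.94 .05 .02 0 0;-.03 -.94 .05 .02 0 0;-.03 -.94 .05 .02 0 0;-.03 -.94 .05 .02 0 0;-.03 -.94 .05 .02 0 0'
python3 - <<'E'
from h import *
print(r.read_state()["joint_positions"].round(2))
C=cal("wrist"); im,D=vision.camera("wrist"); cv2.imwrite("pics/w4.png",im); np.save("w4.npy",D)
v,u=np.mgrid[0:480,0:640]; M,k,Rm,t=C
s=cv2.undistortPoints(np.stack([u,v],-1).reshape(-1,1,2).astype(float),M,np.array([k,0,0,0,0.])).reshape(-1,2)
P=(np.c_[s,np.ones(len(s))]*D.reshape(-1,1)-t)@Rm
n=(abs(P[:,0]-.48)<.07)&(abs(P[:,1]+.26)<.07)
for lo,hi in((.075,.085),(.12,.13),(.13,.14),(.15,.2),(.196,.2035),(.205,.225)):
    q=P[n&(P[:,2]>lo)&(P[:,2]<hi)]
    if len(q): print(lo,len(q),np.median(q,0).round(4),q.min(0).round(4),q.max(0).round(4),cv2.minEnclosingCircle(q[:,:2].astype(np.float32)))
go([.480,-.261,.25],102)
E
```

```text
time: 9.4
ee_pos: [0.4888, -0.2515, 0.2796]
eef_rot: [-0.074, 0.704, 0.074, 0.703]
ft_force: [1.3, 0.8, 0.8]
width: 0.087
[-0.15  0.14  0.61  1.6  -0.08  1.42  2.25]
0.075 3036 [ 0.4688 -0.263   0.0805] [ 0.4469 -0.293   0.075 ] [ 0.5111 -0.2291  0.0835] ((0.47882285714149475, -0.2612210214138031), 0.04219682142138481)
0.12 4 [ 0.4125 -0.2561  0.1243] [ 0.4111 -0.2586  0.1215] [ 0.4131 -0.2535  0.1282] ((0.41208070516586304, -0.256026029586792), 0.002830703277140856)
0.13 259 [ 0.4693 -0.2622  0.1363] [ 0.4104 -0.2759  0.1311] [ 0.4854 -0.2464  0.1397] ((0.4478696882724762, -0.2631587088108063), 0.03927794098854065)
0.15 490 [ 0.4684 -0.2621  0.1786] [ 0.4666 -0.2736  0.1501] [ 0.4797 -0.249   0.2   ] ((0.4775543212890625, -0.2614175081253052), 0.012429854832589626)
0.196 619 [ 0.4736 -0.2619  0.2021] [ 0.4666 -0.2735  0.1962] [ 0.4909 -0.249   0.2035] ((0.4787689447402954, -0.2613506615161896), 0.012443872168660164)
0.205 596 [ 0.4777 -0.2613  0.2142] [ 0.471  -0.2689  0.205 ] [ 0.4865 -0.2535  0.2168] ((0.479011595249176, -0.2612903118133545), 0.008152704685926437)
row [ 0.119 -0.031 -0.042] [ 0. -0. -0.]
```

View pics/w4.png

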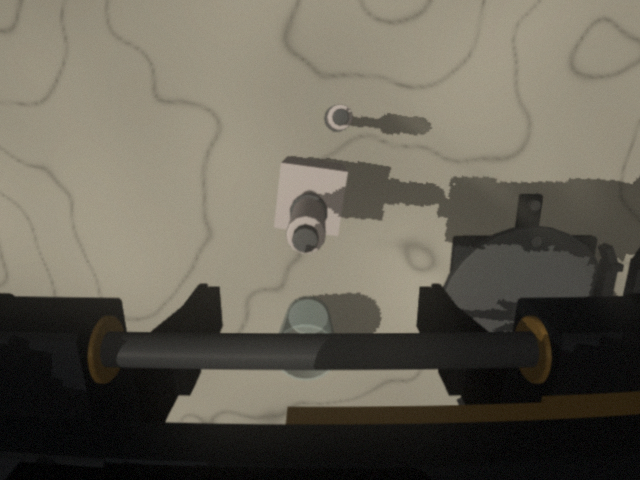

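The larger pipette is at (305,237), in the white block and between the fingers. Its barrel measures 24.9 mm across at (0.479, -0.2613) and it stands upright. Descending over it.

```bash
python3 -m pendant '0 -.035 -.045 0 0 0;0 -.035 -.045 0 0 0;0 -.035 -.045 0 0 0;0 -.035 -.045 0 0 0;0 -.035 -.045 0 0 0'
python3 -c "
from h import *
go([.479,-.2613,.151],102)"
```

```text
time: 9.95
ee_pos: [0.4793, -0.2632, 0.2801]
eef_rot: [-0.073, 0.703, 0.074, 0.703]
ft_force: [0.1, -0.8, 0.2]
width: 0.0872
row [0.516 0.008 0.   ] [-0.001  0.    -0.   ]
```

```bash
python3 -m pendant '.1 .008 0 0 0 0;.25 .008 0 0 0 0;.38 .008 0 0 0 0;.46 .008 0 0 0 0;.5 .008 0 0 0 0;.516 .008 0 0 0 0;.516 .008 0 0 0 0' && python3 -m pendant '0 0 0 0 0 0;0 0 0 0 0 0;0 0 0 0 0 0;0 0 0 0 0 0;0 0 0 0 0 0;0 0 0 0 0 0;0 0 0 0 0 0;0 0 0 0 0 0' -0.8 20
```

```text
time: 10.65
ee_pos: [0.479, -0.2616, 0.1514]
eef_rot: [-0.073, 0.703, 0.073, 0.703]
ft_force: [0.6, 0.6, -0.5]
width: 0.087
time: 11.45
ee_pos: [0.4787, -0.2616, 0.151]
eef_rot: [-0.073, 0.703, 0.073, 0.703]
ft_force: [-0.3, -0.3, -0.1]
width: 0.031
```

```bash
python3 -m pendant '0 0 0 0 0 0;0 0 0 0 0 0;0 0 0 0 0 0;0 0 0 0 0 0' -1 25; python3 -m pendant '-.02 0 0 0 0 0;-.06 0 0 0 0 0;-.12 0 0 0 0 0;-.2 0 0 0 0 0;-.28 0 0 0 0 0;-.36 0 0 0 0 0;-.44 0 0 0 0 0;-.5 0 0 0 0 0'
```

```text
time: 11.85
ee_pos: [0.4787, -0.2616, 0.151]
eef_rot: [-0.073, 0.703, 0.073, 0.703]
ft_force: [0.5, 0.2, -0.7]
width: 0.0249
time: 12.65
ee_pos: [0.4788, -0.2618, 0.2782]
eef_rot: [-0.073, 0.703, 0.073, 0.704]
ft_force: [0.5, 0.2, -2.4]
width: 0.0244
```

```bash
python3 -c "
from h import *
go([.405,-.0275,.24],102.5)"
```

```text
row [ 0.152  0.978 -0.096] [-0.007  0.001  0.   ]
```

```bash
python3 -m pendant '0 .05 -.05 0 0 0;0 .17 -.09 0 0 0;0 .32 -.096 0 0 0;.05 .48 -.096 0 0 0;.1 .64 -.096 0 0 0;.15 .79 -.096 -.007 0 0;.152 .91 -.096 -.007 0 0;.152 .978 -.096 -.007 0 0'; python3 -m pendant '0 0 0 0 0 0;0 0 0 0 0 0'; python3 -c "
from h import *
go([.405,-.0275,.206],102.5); go([.4788,-.0111,.206],102.5)"
```

```text
time: 13.45
ee_pos: [0.4041, -0.0251, 0.2385]
eef_rot: [-0.078, 0.703, 0.078, 0.703]
ft_force: [-0.5, -0.5, -2.0]
width: 0.0247
time: 13.65
ee_pos: [0.405, -0.0278, 0.2387]
eef_rot: [-0.077, 0.703, 0.077, 0.703]
ft_force: [0.3, -0.7, -0.9]
width: 0.0244
row [0.131 0.001 0.   ] [0.    0.001 0.   ]
row [0.131 0.001 0.302] [0.    0.001 0.   ]
```

```bash
python3 -m pendant '.05 0 0 0 0 0;.1 0 0 0 0 0;.131 0 0 0 0 0;.131 0 .01 0 0 0;.131 0 .03 0 0 0;.131 0 .03 0 0 0'
python3 - <<'E'
from h import *
print(r.read_state()["ee_pos"])
im,D=vision.camera("wrist"); C=cal("wrist"); cv2.imwrite("pics/w5.png",im); 
im2,D2=vision.camera("side"); 
cr=cv2.resize(im2[170:310,250:390],(560,560),interpolation=cv2.INTER_CUBIC)
o=np.zeros((560,800,3),np.uint8); o[:,:560]=cr; w=cv2.resize(im[180:330,260:380],(240,300)); o[:300,560:]=w; cv2.imwrite("pics/c5.png",np.clip(o*1.4,0,255).astype(np.uint8))
v,u=np.mgrid[0:480,0:640]; M,k,Rm,t=C
s=cv2.undistortPoints(np.stack([u,v],-1).reshape(-1,1,2).astype(float),M,np.array([k,0,0,0,0.])).reshape(-1,2)
P=(np.c_[s,np.ones(len(s))]*D.reshape(-1,1)-t)@Rm
for nm,lo,hi in(("stud",.0295,.04),("fork",.155,.18)):
    q=P[(P[:,2]>lo)&(P[:,2]<hi)&(abs(P[:,0]-.47)<.05)&(abs(P[:,1]+.011)<.04)]; print(nm,len(q), q.mean(0) if len(q) else 0, q.min(0) if len(q) else 0,q.max(0) if len(q) else 0)
E
```

```text
time: 14.25
ee_pos: [0.4129, -0.0255, 0.2056]
eef_rot: [-0.077, 0.703, 0.077, 0.703]
ft_force: [0.7, 0.0, -1.5]
width: 0.0247
[ 0.41294328 -0.02550882  0.20557222]
stud 0 0 0 0
fork 110 [ 0.49236508 -0.01877463  0.16725883] [ 0.48363168 -0.02761849  0.16581896] [0.49853102 0.00889177 0.16850317]
```

View pics/c5.png

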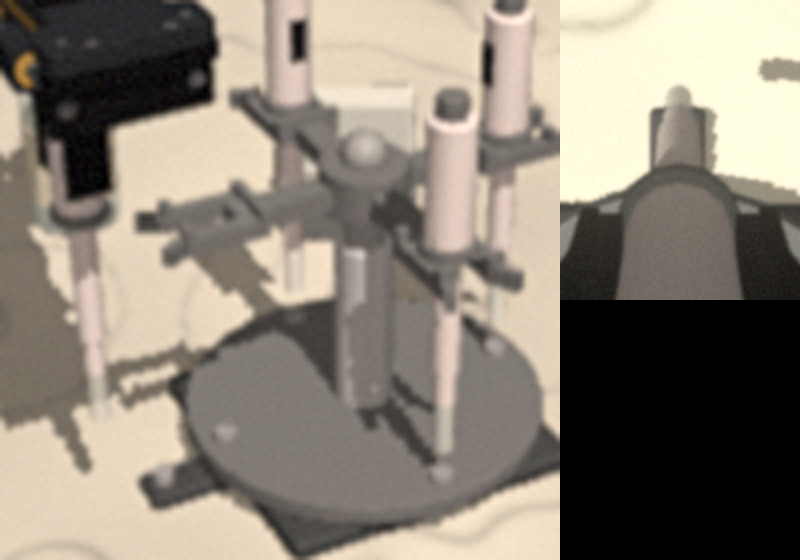

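The side crop shows the held pipette hanging upright at left, its collar just above the level of the empty fork. The fork points at it, with its mouth at (150,225) in the crop. Slide in.

```bash
python3 -m pendant '0 0 .02 0 0 0;0 0 .05 0 0 0;0 0 .08 0 0 0;0 0 .11 0 0 0;0 0 .14 0 0 0;0 0 .16 0 0 0;0 0 .18 0 0 0;0 0 .18 0 0 0'; python3 -c "
from h import *
go([.4788,-.0111,.206],102.5)"
```

```text
time: 15.15
ee_pos: [0.4565, -0.0158, 0.2052]
eef_rot: [-0.077, 0.703, 0.077, 0.703]
ft_force: [0.8, 0.6, -1.2]
width: 0.0246
row [-0.003 -0.001  0.091] [ 0. -0.  0.]
```

```bash
python3 -m pendant '0 0 .02 0 0 0;0 0 .04 0 0 0;0 0 .06 0 0 0;0 0 .075 0 0 0;0 0 .088 0 0 0;0 0 .088 0 0 0;0 0 .088 0 0 0'
python3 - <<'E'
from h import *
go([.4788,-.0111,.206],102.5)
im2,D2=vision.camera("side"); C=cal("side"); im3,_=vision.camera("top")
o=np.zeros((560,800,3),np.uint8); o[:,:560]=cv2.resize(im2[170:310,250:390],(560,560),interpolation=cv2.INTER_CUBIC)
o[:240,560:]=cv2.resize(im3[210:290,280:360],(240,240)); cv2.imwrite("pics/c6.png",np.clip(o*1.4,0,255).astype(np.uint8))
E
```

```text
time: 15.85
ee_pos: [0.4775, -0.0112, 0.2052]
eef_rot: [-0.077, 0.703, 0.077, 0.703]
ft_force: [-0.5, 0.6, -1.3]
width: 0.0246
row [-0.003 -0.001  0.005] [-0. -0. -0.]
```

View pics/c6.png

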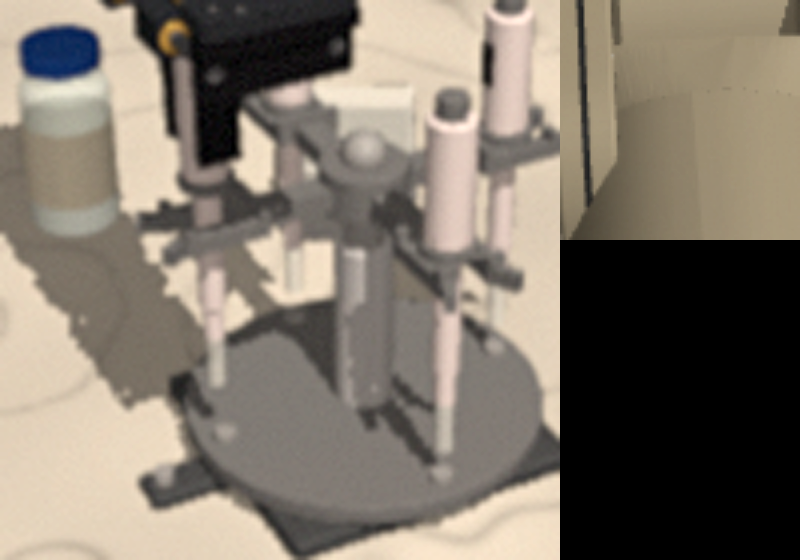

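The neck is in the fork, with the tip at (216,383) and the stud at (225,432) in the crop. Next, check that the tip is straight over the stud.

```bash
python3 - <<'E'
from h import *
C=cal("side"); s=onz("side",250+225/4,170+430/4,.031,C); t=onz("side",250+216/4,170+384/4,.065,C)
print("stud",s,"tip",t,"diff",t-s)
k=[onz("side",250+442/4,170+470/4,.031,C), onz("side",250+443/4,170+452/4,.167+.038-.158,C)]; print("fixed pair diff",k[1]-k[0])
E
python3 -m pendant '.012 0 .004 0 0 0;.02 0 .004 0 0 0;.02 0 .004 0 0 0'; python3 -c "
from h import *
for _ in range(1): print(r.read_state()['ft_force'])"
```

```text
stud [ 0.48047998 -0.01347307  0.031     ] tip [ 0.47632866 -0.01709258  0.065     ] diff [-0.00415132 -0.0036195   0.034     ]
fixed pair diff [-0.00145961 -0.00497872  0.016     ]
time: 16.25
ee_pos: [0.4783, -0.011, 0.1999]
eef_rot: [-0.077, 0.703, 0.077, 0.703]
ft_force: [1.0, -0.5, -1.5]
width: 0.0247
[ 0.9692211  -0.46976375 -1.50604898]
```

```bash
python3 -m pendant '.01 0 .003 0 0 0;.02 0 .003 0 0 0;.026 0 .003 0 0 0;.026 0 .003 0 0 0'; python3 -m pendant '.004 0 0 0 0 0;.008 0 0 0 0 0;.012 0 0 0 0 0;.012 0 0 0 0 0;.012 0 0 0 0 0'
```

```text
time: 16.65
ee_pos: [0.4791, -0.0108, 0.1935]
eef_rot: [-0.077, 0.703, 0.077, 0.703]
ft_force: [0.5, -0.1, -2.5]
width: 0.0247
time: 17.15
ee_pos: [0.4792, -0.0108, 0.1908]
eef_rot: [-0.077, 0.703, 0.077, 0.703]
ft_force: [-0.1, 0.4, -1.1]
width: 0.0246
```

```bash
python3 -m pendant '.004 0 0 0 0 0;.008 0 0 0 0 0;.008 0 0 0 0 0;.008 0 0 0 0 0'; python3 -m pendant '.004 0 0 0 0 0;.004 0 0 0 0 0;.004 0 0 0 0 0'
```

```text
time: 17.55
ee_pos: [0.4792, -0.0107, 0.1887]
eef_rot: [-0.077, 0.703, 0.077, 0.703]
ft_force: [-0.1, 0.3, -1.4]
width: 0.0246
time: 17.85
ee_pos: [0.4793, -0.0108, 0.1878]
eef_rot: [-0.077, 0.703, 0.077, 0.703]
ft_force: [0.6, -0.3, -0.5]
width: 0.0247
```

```bash
python3 -m pendant '.004 0 0 0 0 0;.004 0 0 0 0 0;.004 0 0 0 0 0'; python3 -m pendant '.003 0 0 0 0 0;.003 0 0 0 0 0;.003 0 0 0 0 0'
```

```text
time: 18.15
ee_pos: [0.4793, -0.0108, 0.187]
eef_rot: [-0.077, 0.703, 0.077, 0.703]
ft_force: [-0.9, -0.3, 2.6]
width: 0.0245
time: 18.45
ee_pos: [0.4794, -0.0108, 0.1863]
eef_rot: [-0.077, 0.703, 0.077, 0.703]
ft_force: [-2.0, -0.3, 5.0]
width: 0.0245
```

```bash
python3 -m pendant '.002 0 0 0 0 0;.002 0 0 0 0 0;.002 0 0 0 0 0;.002 0 0 0 0 0;.002 0 0 0 0 0'; python3 -m pendant '-.004 0 0 0 0 0;-.006 0 0 0 0 0;-.006 0 0 0 0 0'
```

```text
time: 18.95
ee_pos: [0.4794, -0.0108, 0.1859]
eef_rot: [-0.077, 0.703, 0.077, 0.703]
ft_force: [-2.3, -0.5, 6.0]
width: 0.0242
time: 19.25
ee_pos: [0.4793, -0.0108, 0.187]
eef_rot: [-0.077, 0.703, 0.077, 0.703]
ft_force: [-0.0, -0.7, 1.5]
width: 0.0242
```

```bash
python3 -m pendant '0 0 0 0 0 0;0 0 0 0 0 0' -1 5; python3 -m pendant '0 0 0 0 0 0;0 0 0 0 0 0;0 0 0 0 0 0;0 0 0 0 0 0;0 0 0 0 0 0;0 0 0 0 0 0' 0
python3 - <<'E'
from h import *
im2,D2=vision.camera("side")
cv2.imwrite("pics/c7.png",np.clip(cv2.resize(im2[170:310,250:390],(560,560),interpolation=cv2.INTER_CUBIC)*1.4,0,255).astype(np.uint8))
E
```

```text
time: 19.45
ee_pos: [0.4793, -0.0108, 0.1869]
eef_rot: [-0.077, 0.703, 0.077, 0.703]
ft_force: [0.2, -0.6, 1.6]
width: 0.025
time: 20.05
ee_pos: [0.4792, -0.0108, 0.187]
eef_rot: [-0.077, 0.703, 0.077, 0.703]
ft_force: [-0.8, 0.1, 0.2]
width: 0.0431
```

View pics/c7.png

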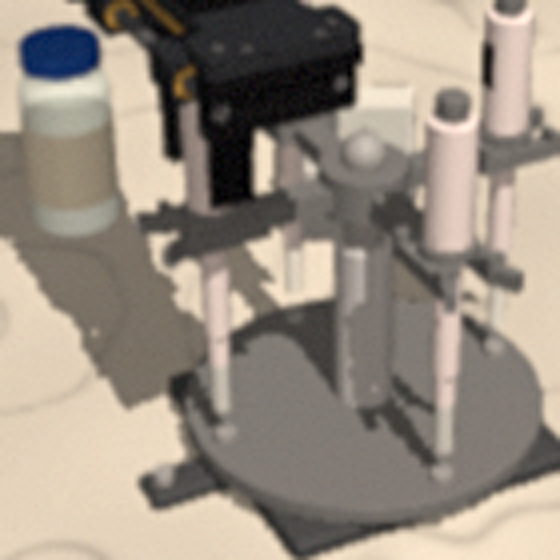

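The pipette hangs straight, its tip at (222,420) just over the stud, like the fixed ones. The fingers are clear on both sides, so I rise and check.

```bash
python3 -m pendant '-.03 0 0 0 0 0;-.08 0 0 0 0 0;-.15 0 0 0 0 0;-.25 0 0 0 0 0;-.35 0 0 0 0 0;-.45 0 0 0 0 0;-.5 0 0 0 0 0'; python3 -m pendant '-.1 0 -.1 0 0 0;-.1 0 -.3 0 0 0;-.1 0 -.3 0 0 0;-.1 0 -.3 0 0 0'
python3 - <<'E'
from h import *
C=cal("wrist"); im,D=vision.camera("wrist"); im2,_=vision.camera("side")
o=np.zeros((480,800,3),np.uint8); o[:,:480]=cv2.resize(im2[160:320,240:400],(480,480),interpolation=cv2.INTER_CUBIC); o[:240,480:]=cv2.resize(im,(320,240)); cv2.imwrite("pics/c8.png",np.clip(o*1.4,0,255).astype(np.uint8))
A=np.array([.5618,.0073]); v,u=np.mgrid[0:480,0:640]; M,k,Rm,t=C
s=cv2.undistortPoints(np.stack([u,v],-1).reshape(-1,1,2).astype(float),M,np.array([k,0,0,0,0.])).reshape(-1,2)
P=(np.c_[s,np.ones(len(s))]*D.reshape(-1,1)-t)@Rm
n=(abs(P[:,0]-.479)<.03)&(abs(P[:,1]+.011)<.03)
for lo,hi in((.232,.241),(.245,.26)):
    q=P[n&(P[:,2]>lo)&(P[:,2]<hi)]
    if len(q): print(lo,len(q),np.median(q,0).round(4),cv2.minEnclosingCircle(q[:,:2].astype(np.float32)))
d=P[:,:2]-A; rr=np.hypot(*d.T); an=np.degrees(np.arctan2(d[:,1],d[:,0]))%360
m=(rr>.108)&(rr<.118)&(P[:,2]>.155)&(P[:,2]<.18)&(an>165)&(an<220); print("mouth",m.sum(),an[m].min() if m.any() else 0,an[m].max() if m.any() else 0)
E
```

```text
time: 20.8
ee_pos: [0.48, -0.0108, 0.3152]
eef_rot: [-0.077, 0.702, 0.077, 0.704]
ft_force: [0.1, 0.2, -0.6]
width: 0.0434
time: 21.2
ee_pos: [0.4056, -0.0272, 0.3377]
eef_rot: [-0.077, 0.702, 0.077, 0.704]
ft_force: [0.3, -0.2, 0.8]
width: 0.0433
0.232 232 [ 0.469  -0.0121  0.2377] ((0.4730708599090576, -0.011026744730770588), 0.010847401805222034)
mouth 205 182.07542827070833 203.2377654994576
```

View pics/c8.png

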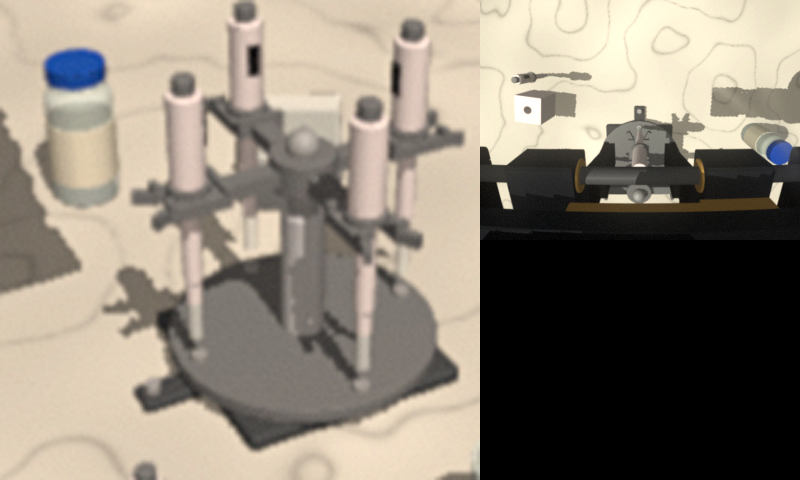

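The pipette at (185,130) hangs straight on the front hook over the tongue. The mouth centre is at 192.7° against the pin's 192.3°, the gripper is clear, and the jar stands where it was.

```bash
python3 -m pendant '0 0 0 0 0 0;0 0 0 0 0 0;0 0 0 0 0 0;0 0 0 0 0 0'; python3 -c "
from bench import close_job
print(close_job())"
```

```text
time: 21.7
ee_pos: [0.4062, -0.027, 0.3368]
eef_rot: [-0.077, 0.703, 0.077, 0.703]
ft_force: [-0.5, -0.2, -0.6]
width: 0.0435
the job is handed in; nothing more can be done
None
```

The pipette hangs on the empty hook at the front, let go, and the job was handed in at 21.7 s with no verdict reported.

**What I did:** I turned the carousel about 147° anticlockwise with the open jaws around the empty fork, pushing with about 3–4 N. I took the larger pipette from its rest, slid its neck into the fork and lowered it until I felt contact. The seat came out at about 167 mm. I pressed with about 7.6 N for 0.5 s (wrist reading plus the pipette's weight), eased off, released and backed away.

**Last checks:**
- **Hook position:** the mouth centre is at 192.7° against 192.3° for the tongue pin, so the hook is over the tongue.
- **Pipette:** the side picture shows it hanging straight, with its tip over the stud like the fixed ones. I did not measure its speed or tilt.
- **Other things on the bench:** the jar looks unmoved. I did not look at the beaker and tip box closely again, but the arm never touched them.
- **Disagreement:** the final wrist depth circle put the pipette's top about 6 mm nearer the front than the place where I released it. It saw only the near edge of the top, so I relied on the release position and the side picture.
- **Disagreement before lowering:** a side-view check put the tip 3–4 mm off the stud in each direction. A fixed pipette showed a similar offset sideways, but about 2.7 mm less towards the front. I moved the pipette about 1.7 mm inwards before lowering.

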